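Lock the keeper and hold the recessed reset

TASK

Swing the fixture's keeper bar shut over the small stop block until it snaps home in its detent. Then take the long, slim square-handled stylus from the tool rest, put it through the round hole in the cover of the fixture's reset box and press the recessed button fully down. Finish still gripping the stylus and holding the button down, with the keeper shut, the block still in its nest and the plug gauge left in the tool rest.

Things in the scene. Friction and masses are not known exactly. Their poses are not given: they have to be found in the camera images.
- fixture: Fixed aluminium base plate 150 (x) x 200 (y) x 12 mm; origin under its centre on the bench. On its +y half a grey reset box 70 x 70 mm, its cover's top 82 mm above the bench; on its -y half the block's nest and the keeper bar. Behind the work (x over 0.6) stand a signal tower and a bowl feeder, over 0.3 m and 0.2 m high: travel on the robot's side of them, x about 0.46.
- aperture (a point): Centre of the 20 mm round hole in the reset box's cover, at the upper face of the 6 mm thick cover, 82 mm above the bench. The hole's axis is vertical.
- reset_button_top (a point): Centre of the flat top of the recessed round button, 22 mm in diameter, straight below the hole, 47 mm under the cover's upper face when released; moves down with the button.
- reset_button (a joint): Travel of the recessed button in m: 0 released, 0.007 fully down at a hard stop; sprung, from about 2 N at first to 6 N fully down; springs back when let go.
- keeper (a joint): Angle of the keeper bar about its vertical hinge, rad: 0 shut (along the fixture's x axis over the block), up to 1.45 open (free end out to the fixture's -y side). From about 0.3 the bar rides over a spring ball, which resists with a few N at the knob, and below about 0.1 pushes it home and keeps it shut. Elsewhere it stays where it is left.
- keeper_hinge (a point): Hinge axis of the keeper bar, at the bar's top face (34 mm above the bench), at the rear (+x) end of the bar. The bar is 16 mm wide, 10 mm thick, its underside 24 mm above the bench.
- keeper_knob (a point): Top centre of the upright black round post on the free end of the keeper bar, 90 mm from the hinge axis: 14 mm in diameter, it stands 36 mm above the bar, from 34 to 70 mm above the bench. Push or pinch it to swing the bar.
- block: Workpiece: plain pale aluminium stop block with two bores, 13 (x) x 34 (y) x 10 mm, lying loose between six 7 mm high pins in the nest; origin at the centre of its underside. Leave it there.
- nest (a point): Centre of the block's nest on the fixture plate, 12 mm above the bench.
- tool_rest: Fixed stand 70 (x) x 120 (y) mm, its 12 mm top plate's upper face 90 mm above the bench; origin at the centre of its underside. Two 14 mm square holes in the plate, at y = -30 and +30 mm of its frame, each carry a tool hanging by its collar; which is where varies.
- stylus: Loose steel stylus, 127 mm long, about 60 g: round shaft 8 mm in diameter, 75 mm long; on it a collar 26 mm across, 4 mm thick; then a dark square handle 14 x 14 x 48 mm. Origin at the shaft's tip, z towards the handle, x and y square to the handle's faces. In the rest it hangs upright, tip 15 mm and handle 94 to 142 mm above the bench; it lifts straight up out of its hole.
- plug_gauge: Loose plug gauge, the other tool in the rest: shaft 11 mm in diameter and only 30 mm long, collar 26 mm across, round head 24 mm across; total 64 mm. Origin at the foot of the shaft, 60 mm above the bench in the rest. Too short to reach the button.

How it is judged:
By the outcome, as a careful person would: the job done as asked, in the order asked, and still so for the second after the job is handed in, while the arm keeps its last pose, push and grip.
It also fails if it takes over 58 s, if anything falls off the work surface, if the arm or the gripper's body presses on something with over 40 N, if the wrist force passes 120 N, or if a joint passes its speed limit or range.

ROBOT

A 6-joint arm with a two-finger parallel gripper is mounted at the origin on a cart in front of the work surface, level with it; the furniture and walls round the work are solid. World frame = base frame: x ahead of the robot, y to its left, z up, the work surface at z = 0. Lengths are in mm, angles in degrees, forces in N, time in s.
With the tool pointing down it reaches from about 300 to 850 mm from the base axis. Payload 4.2 kg.
Tool frame: the origin (TCP) lies at the very end of the fingers, on their centre line; the grasp point (between the pads) lies 19 mm behind it (env.tcp_to_grasp is the distance from the TCP to the grasp point, in mm); z points along the fingers, y is the line along which they close (so a half turn about z gives the same grasp; the last joint's range is limited). The gripper opens to 91 mm and grips with 3 to 60 N. Pads are 32 mm wide; open, the fingers measure 118 mm over their backs; the gripper's body (76 mm by 178 mm) begins 60 mm behind the grasp point.
Start: joints at [65.947, 18.312, 89.639, -0, 72.044, -1.146], TCP at [223.813, 529.67, 213.976] pointing down, gripper open.
Joint ranges: [-177.97, 177.97], [-48.28, 115.42], [12.27, 149.76], [-77.06, 257.06], [2.81, 150.46], [-146.56, 146.56]. Speed limits (degrees/s): [147.25, 147.25, 180, 180, 180, 180].

INTERFACE

Orientations are given as [roll, pitch, yaw] about the fixed x, y, z axes, in that order (R = Rz(yaw) Ry(pitch) Rx(roll)).
In Python, from workcell import env gives the robot as it stands.
- The arm moves only by the tool move_arm, never from a script. Its argument "plan" is a list of rows, each a list of 3 entries, a list of its own where there are three numbers: the shift along the world's x, y, z in cm, then the turn about the world's z in degrees, then the closure, from 0 (fully open) to 1 (shut). In form: [[[x, y, z], turn, claw], ...]. A call has 1 to 5 rows; each row shifts and turns the commanded pose from where the row before left it; what a row does not reach is not made up. A row lasts 1/10 s, in which the tool goes at most 50 mm and 8.59 degrees, less where a joint would pass 70% of its speed; a pose out of reach is approached as far as the arm can. A call is refused whole if a number of a shift passes 5 or a number of a turn 8.59, either way. A call with a gripper value outside its range is refused whole. The fingers move at their own pace and stop on an object; "squeeze" is the grip in N (left out, the last holds). Time passes only in rows, so rows that do not move let the fingers close. It gives the time, the measured TCP pose, the force, the opening and the grip force at its end, in the units of the state.
- env.state(): the state, without advancing time (a new reading comes with each control period).
- env.grab_frame(name): name is "scene" or "top" or "wrist"; returns a dict with "frame" (400x640x3 uint8, red, green, blue), "z_map" (400x640 float32, mm along the optical axis (not along the pixel's ray), 0 where there is no reading), "fovy" (degrees; the focal length in pixels is half the picture's height over the tangent of half this angle, whatever the lens; pixels are square), "cx", "cy" (the principal point, pixels), "position" and "orientation" of the camera in the world. Camera axes: x right, y down, z forward; pixel columns grow to the right and rows downward; lengths in mm; the calibration is good to about 2 mm. A picture is of the moment at which its call begins.
- env.job_done(): hands the job in; it is judged then, once.
Trained networks look in a picture, given as the dict that the camera call returned (one of the last four; its "shot" number tells which), for a name from the list of things; names that differ only in an ending like _2 or _b are one class to them, and where a whole thing is asked for, a point or a joint stands for the part that bears it (a point fixed in the world has none). Each returns a list of dicts, best first, with "score" (0 to 1); they miss things now and then, are a little off and sometimes report something else, mostly with a low value. They report only what shows in the picture. A call takes as long as a camera call.
- env.search_frame(picture, label): "point" ([column, row] in pixels, amid what is visible of it).
- env.landmark_of(picture, label): "point" ([column, row] in pixels: a listed point, or the origin of a listed thing).
The state is a dict: "time_s": time; "qpos": joint angles; "qvel": joint speeds; "effort": joint torques, N m; "ee_pos": TCP position; "ee_rot": TCP orientation; "force": force on the tool from outside, world axes, zero at the start; "torque": the same for the moment, N m; "gripper_width": finger opening in mm; "gripper_force": force on a finger pad.
Only numpy, scipy, OpenCV 4.12 (cv2) and the standard library are available. Lean on these libraries where they do the work, as an engineer would, in place of code of your own. Each camera call takes 0.05 s, during which the arm holds its last target. There are 200 camera calls.

## Working session

There is one attempt and no reset: what is moved stays moved. The work goes in short steps, Python scripts to look and compute and a tool call to move; the robot and the scene stay as the last step left them, time stands still between calls to the robot, and variables do not carry over. Pictures are saved under pics/ and viewed, at most 10 in all, crops included, and the job is handed in when it is done.

Besides the shell and the picture viewer there is one more tool, called by a JSON object that holds its "api" and its "payload". move_arm: Moves the arm, as the interface text tells. Its arguments: {"type":"object","properties":{"plan":{"type":"array","items":{"type":"array"}},"squeeze":{"type":"number"}},"required":["plan"]}

```bash
mkdir -p pics; cat > h.py <<'E'
import numpy as np, cv2
from scipy.spatial.transform import Rotation as R
from workcell import env
def cam(p):
    f=200/np.tan(np.radians(p["fovy"])/2)
    o=np.array(p["orientation"],float)
    M=o if o.shape==(3,3) else R.from_euler('xyz',o,degrees=True).as_matrix()
    return f,M,np.array(p["position"],float)
def ray(p,uv):
    f,M,t=cam(p); d=M@np.array([(uv[0]-p["cx"])/f,(uv[1]-p["cy"])/f,1.]); return t,d
def atz(p,uv,z):
    t,d=ray(p,uv); return t+d*(z-t[2])/d[2]
def dep(p,uv):
    t,d=ray(p,uv); u,v=int(round(uv[0])),int(round(uv[1]))
    w=p["z_map"][max(0,v-1):v+2,max(0,u-1):u+2]; w=w[w>0]
    return t+d*np.median(w) if len(w) else None
def tri(obs):
    A=np.zeros((3,3));b=np.zeros(3)
    for p,uv in obs:
        t,d=ray(p,uv); d=d/np.linalg.norm(d);P=np.eye(3)-np.outer(d,d);A+=P;b+=P@t
    return np.linalg.solve(A,b)
def save(p,n): cv2.imwrite(f'pics/{n}.png',p["frame"][:,:,::-1])
E
python3 - <<'E'
from h import *
np.set_printoptions(precision=1,suppress=True)
s=env.state(); print(s["ee_pos"],s["ee_rot"],s["gripper_width"],s["time_s"])
P={n:env.grab_frame(n) for n in("scene","top","wrist")}
for n,p in P.items(): save(p,n+"0"); print(n,p["position"],p["orientation"],p["fovy"])
Z=dict(aperture=82,keeper_hinge=34,keeper_knob=70,nest=12,stylus=15,plug_gauge=60,tool_rest=0,fixture=0,block=12,reset_button_top=35)
for l,z in Z.items():
    obs=[]
    for n,p in P.items():
        r=env.landmark_of(p,l)
        for q in r[:2]:
            print(l,n,round(q["score"],2),np.array(q["point"]),"atz",atz(p,q["point"],z),"dep",dep(p,q["point"]))
        if r and r[0]["score"]>.4: obs.append((p,r[0]["point"]))
    if len(obs)>1: print("  TRI",tri(obs))
cv2.imwrite('pics/all0.png',np.hstack([P["scene"]["frame"],P["top"]["frame"]])[:,:,::-1][:, :])
E
```

```text
[223.6 529.2 213.1] [-179.9   -0.   157.1] 91.27840639178507 0.0
scene [  54.3 -499.6  574.9] [-124.2    1.1  -40.9] 49.910398341571415
top [ 319.3   51.  1107. ] [-169.8   -0.2  -89.8] 47.53746200602859
wrist [158.1 555.9 382.8] [165.4   0.1  67.1] 63.70251748714586
aperture scene 0.84 [364.7 224.8] atz [517.7 -59.6  82. ] dep [548.  -30.7  49.7]
aperture scene 0.73 [394.  284.4] atz [ 443.2 -198.4   82. ] dep [ 492.4 -160.3   19.7]
keeper_hinge scene 0.57 [414.7 270.6] atz [ 533.9 -171.    34. ] dep [ 532.8 -171.8   35.3]
keeper_hinge top 0.58 [419.6 195. ] atz [ 536.1 -168.5   34. ] dep [ 535.5 -168.    36.7]
  TRI [ 536.7 -169.2   30.9]
keeper_knob scene 0.95 [427.1 292. ] atz [ 478.9 -236.8   70. ] dep [ 478.2 -237.2   70.9]
keeper_knob top 0.93 [456.5 216.9] atz [ 477.6 -244.9   70. ] dep [ 488.1 -264.6    0.7]
  TRI [ 474.9 -241.4   77.1]
nest scene 0.87 [394.3 285.2] atz [ 497.4 -157.3   12. ] dep [ 491.  -162.2   20.1]
nest top 0.74 [410.8 208.2] atz [ 507.5 -150.5   12. ] dep [ 506.  -148.8   20.8]
nest top 0.23 [249.7 210. ] atz [501.3 243.4  12. ] dep [488.6 230.   88.4]

[... 543 characters left out ...]
] dep [479.9 159.7  77.5]
tool_rest scene 0.63 [274.3 200.5] atz [503.4 224.4   0. ] dep [496.9 214.    8.3]
tool_rest top 0.91 [256.9 210.7] atz [501.6 227.7   0. ] dep [486.9 213.5  89.2]
  TRI [504.3 216.5  38. ]
fixture scene 0.82 [373.9 271.6] atz [ 504.8 -100.5    0. ] dep [ 494.4 -109.7   13.3]
fixture top 0.71 [394.6 208.2] atz [ 509.4 -112.6    0. ] dep [ 507.2 -110.7   12.8]
  TRI [ 503.6 -108.2    8. ]
block scene 0.5 [392.8 282. ] atz [ 501.3 -150.2   12. ] dep [ 493.6 -156.2   21.7]
block top 0.64 [413.3 208.4] atz [ 507.  -156.6   12. ] dep [ 505.5 -154.9   21. ]
  TRI [ 503.3 -153.5   14.5]
reset_button_top top 0.48 [373.1 197.7] atz [528.7 -56.2  35. ] dep [528.5 -56.1  36.2]
```

View pics/scene0.png

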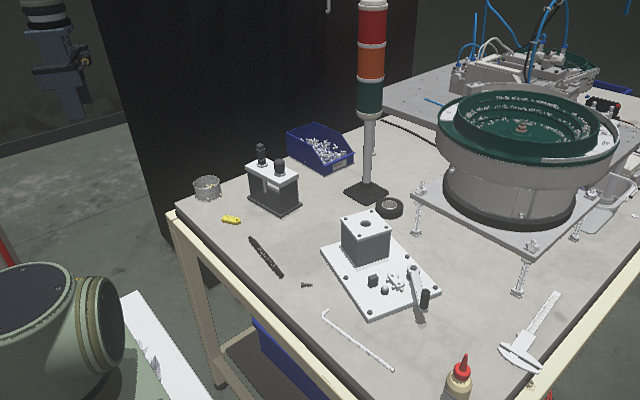

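View pics/top0.png

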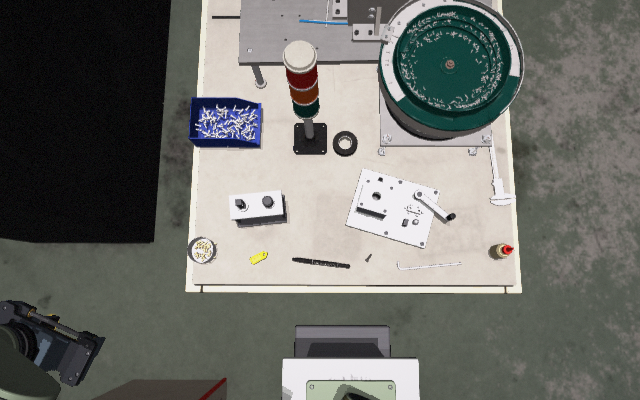

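The keeper stands open by about 65°, with its knob at about (456,217) in the top view. The stylus is in the rest's +y hole at top (240,205), and the plug gauge is at (267,201). The fixture is yawed about -14°. I'll take a wrist look over the rest first.

{"api": "move_arm", "payload": {"plan": [[[2.4,-3.3,0.6],0,0],[[2.4,-3.3,0.6],0,0],[[2.4,-3.3,0.6],0,0],[[2.4,-3.3,0.6],0,0],[[2.4,-3.3,0.6],0,0]]}}

```text
time_s: 2.15
ee_pos: [344.5, 363.3, 244.3]
ee_rot: [180.0, 0.0, 157.1]
force: [-0.2, 0.6, 0.3]
gripper_width: 91.3
gripper_force: 0.0
```

{"api": "move_arm", "payload": {"plan": [[[2.4,-3.3,0.6],0,0],[[2.4,-3.3,0.6],0,0],[[2.4,-3.3,0.6],0,0],[[2.4,-3.3,0.6],0,0],[[0,0,0],0,0]]}}

```text
time_s: 2.65
ee_pos: [442.5, 229.5, 268.9]
ee_rot: [180.0, 0.2, 156.8]
force: [-0.4, 0.7, 0.1]
gripper_width: 91.4
gripper_force: 0.0
```

```bash
cat > look.py <<'E'
from h import *
import sys,pickle
np.set_printoptions(precision=1,suppress=True)
Z=dict(aperture=82,keeper_hinge=34,keeper_knob=70,nest=12,stylus=15,plug_gauge=60,tool_rest=0,fixture=0,block=12,reset_button_top=35)
def look(name,labels,cams=("wrist",)):
    s=env.state(); print(s["ee_pos"],s["ee_rot"],s["time_s"],s["force"])
    for c in cams:
        p=env.grab_frame(c); save(p,name+c); pickle.dump(p,open(f'pics/{name}{c}.pkl','wb'))
        for l in labels:
            for fn in("landmark_of","search_frame"):
                for q in getattr(env,fn)(p,l)[:2]:
                    print(l,c,fn[:4],round(q["score"],2),np.array(q["point"]),"atz",atz(p,q["point"],Z[l]),"dep",dep(p,q["point"]))
look(sys.argv[1],sys.argv[2].split(','),sys.argv[3].split(','))
E
python3 look.py rest1 stylus,plug_gauge,tool_rest wrist
```

```text
[442.5 229.5 268.9] [180.    0.2 156.8] 2.65 [-0.4  0.7  0.1]
stylus wrist land 0.57 [346.5 200.8] atz [492.6 248.3  15. ] dep [472.4 249.7  88.6]
stylus wrist sear 0.67 [352.5 224.1] atz [526.7 243.5  15. ] dep [487.7 246.9 125.1]
plug_gauge wrist land 0.9 [305.2 235.4] atz [501.3 185.1  60. ] dep [490.5 191.2  92.5]
plug_gauge wrist sear 0.95 [307.5 251.1] atz [521.7 179.2  60. ] dep [497.7 192.  122.6]
plug_gauge wrist sear 0.38 [167.  249.3] atz [449.5  17.2  60. ] dep [459.1 -14.3  10.1]
tool_rest wrist land 0.92 [326.6 210. ] atz [498.  217.1   0. ] dep [473.4 225.1  89. ]
tool_rest wrist sear 0.61 [325.7 218.7] atz [509.4 210.9   0. ] dep [482.6 220.1  88.5]
```

View pics/rest1wrist.png

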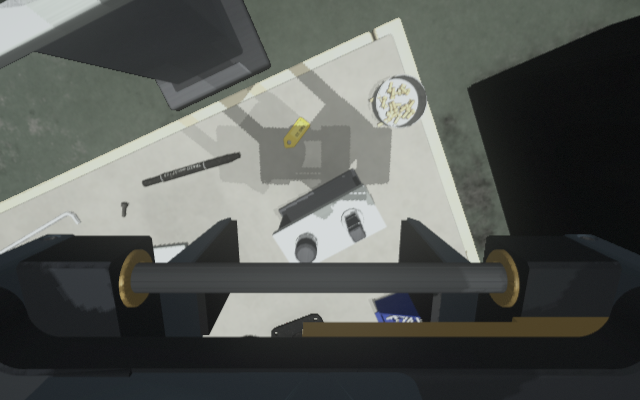

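{"api": "move_arm", "payload": {"plan": [[[0,-4,0],-8,0],[[0,-4,0],-8,0],[[0,-4,0],-8,0],[[0,-4,0],-8,0],[[0,-4,0],-8,0]]}}

```text
time_s: 3.5
ee_pos: [439.4, 32.1, 268.0]
ee_rot: [180.0, 0.0, 116.9]
force: [0.5, -0.1, 0.2]
gripper_width: 90.9
gripper_force: 0.0
```

{"api": "move_arm", "payload": {"plan": [[[0,-4,0],-8,0],[[0,-4,0],-8,0],[[0,-4,0],-8,0],[[0,-4,0],-8,0],[[0,-4,0],-8,0]]}}

```text
time_s: 4.0
ee_pos: [439.8, -168.0, 268.0]
ee_rot: [180.0, -0.0, 76.9]
force: [0.6, 0.4, -0.1]
gripper_width: 91.2
gripper_force: 0.0
```

{"api": "move_arm", "payload": {"plan": [[[0,-4,0],-8,0],[[0,-2,0],-8,0],[[0,0,0],-8,0],[[0,0,0],0,0]]}}

```text
time_s: 4.4
ee_pos: [440.0, -227.2, 267.7]
ee_rot: [-180.0, -0.0, 53.1]
force: [-0.1, 0.2, 0.6]
gripper_width: 91.3
gripper_force: 0.0
```

```bash
python3 look.py fix1 aperture,keeper_hinge,keeper_knob,nest,fixture,block,reset_button_top wrist
cat > blobs.py <<'E'
from h import *
import pickle
def cloud(p):
    f,M,t=cam(p); v,u=np.mgrid[:400,:640]; z=p["z_map"].astype(float)
    c=np.stack([(u-p["cx"])/f*z,(v-p["cy"])/f*z,z],-1)
    W=c@M.T+t; W[z<=0]=np.nan; return W
E
python3 - <<'E'
from blobs import *
np.set_printoptions(precision=1,suppress=True)
p=pickle.load(open('pics/rest1wrist.pkl','rb')); W=cloud(p)
def sub(xl,xh,yl,yh,zl,zh):
    m=(W[...,0]>xl)&(W[...,0]<xh)&(W[...,1]>yl)&(W[...,1]<yh)&(W[...,2]>zl)&(W[...,2]<zh); return W[m],m
for nm,b in dict(stylus=(460,530,215,285,130,150),plug=(460,530,160,215,114,132),plate=(440,540,130,310,82,96)).items():
    q,m=sub(*b); 
    if len(q): print(nm,len(q),np.median(q[:,2]),cv2.minAreaRect(q[:,:2].astype(np.float32)))
E
```

```text
[ 440.  -227.2  267.7] [-180.    -0.    53.1] 4.4 [-0.1  0.2  0.6]
aperture wrist sear 0.58 [302.9  66.1] atz [ 499.9 -120.3   82. ] dep [ 503.5 -110.    10.4]
keeper_hinge wrist land 0.68 [353.1  82.4] atz [ 538.7 -163.2   34. ] dep [ 538.6 -163.2   35. ]
keeper_hinge wrist sear 0.92 [347.8 117.2] atz [ 510.6 -191.7   34. ] dep [ 510.7 -191.8   32.6]
keeper_knob wrist land 0.75 [348. 165.] atz [ 477.5 -233.1   70. ] dep [ 477.4 -233.4   68.5]
keeper_knob wrist sear 0.81 [349.9 119.9] atz [ 508.2 -193.7   70. ] dep [ 510.9 -195.9   32.3]
nest wrist land 0.71 [323.8  95.1] atz [ 503.7 -152.9   12. ] dep [ 503.2 -153.2   20.8]
nest wrist sear 0.79 [302.1  67.7] atz [ 501.5 -111.1   12. ] dep [ 501.6 -110.8   10.1]
fixture wrist land 0.95 [301.8  64.7] atz [ 503.9 -106.3    0. ] dep [ 503.4 -107.8   10.2]
fixture wrist sear 0.7 [304.8  72.1] atz [ 501.6 -115.5    0. ] dep [ 501.1 -116.9   10.4]
block wrist land 0.57 [322.9  99.2] atz [ 499.8 -156.1   12. ] dep [ 499.4 -156.5   21.3]
block wrist sear 0.67 [325.9 100.1] atz [ 502.2 -159.3   12. ] dep [ 501.8 -159.5   21.2]
block wrist sear 0.34 [283.9   9.1] atz [523.7 -47.   12. ] dep [521.5 -53.6  34.2]
reset_button_top wrist land 0.6 [285.3  12.7] atz [520.5 -57.6  35. ] dep [516.2 -70.4  80.2]
reset_button_top wrist sear 0.41 [284.7   5.3] atz [524.5 -51.4  35. ] dep [524.7 -51.   33.7]
stylus 237 140.11827163604448 ((493.4857177734375, 247.0729217529297), (14.725811004638672, 14.37913990020752), 11.211922645568848)
plug 360 121.82830814255308 ((498.9114990234375, 188.29177856445312), (23.713586807250977, 20.086641311645508), 66.89068603515625)
plate 3894 88.64987089721191 ((497.6722412109375, 217.08535766601562), (57.373313903808594, 120.09324645996094), 6.44417667388916)
```

View pics/fix1wrist.png

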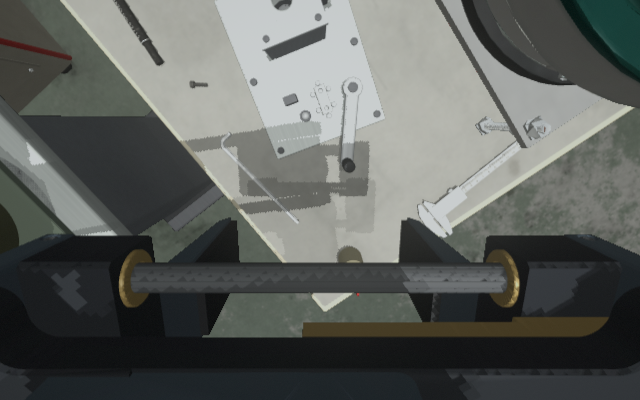

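```bash
python3 - <<'E'
from blobs import *
np.set_printoptions(precision=1,suppress=True)
p=pickle.load(open('pics/fix1wrist.pkl','rb')); W=cloud(p)
def sub(xl,xh,yl,yh,zl,zh):
    m=(W[...,0]>xl)&(W[...,0]<xh)&(W[...,1]>yl)&(W[...,1]<yh)&(W[...,2]>zl)&(W[...,2]<zh); return W[m]
for nm,b in dict(knobtop=(450,510,-270,-205,64,76),bar=(450,570,-230,-140,30,37),plate=(400,600,-230,-20,6,14),box=(470,570,-110,0,76,86)).items():
    q=sub(*b); print(nm,len(q),np.median(q,axis=0) if len(q) else 0, cv2.minAreaRect(q[:,:2].astype(np.float32)) if len(q)>5 else 0)
g=p["frame"]
cv2.imwrite('pics/crop1.png',cv2.resize(g[0:180,200:420,::-1],None,fx=3,fy=3))
E
```

```text
knobtop 112 [ 477.6 -235.1   68.6] ((476.92791748046875, -235.2566680908203), (12.946283340454102, 12.723739624023438), 53.943603515625)
bar 1070 [ 515.3 -190.2   32.5] ((512.0713500976562, -197.29507446289062), (99.54182434082031, 22.7810001373291), 52.33012390136719)
plate 12174 [ 487.7 -126.3   10.7] ((503.2999572753906, -117.21791076660156), (176.44357299804688, 150.27981567382812), 73.41587829589844)
box 2709 [508.2 -77.   80.7] ((517.2704467773438, -70.31449890136719), (47.370853424072266, 72.12689971923828), 73.32366180419922)
```

View pics/crop1.png

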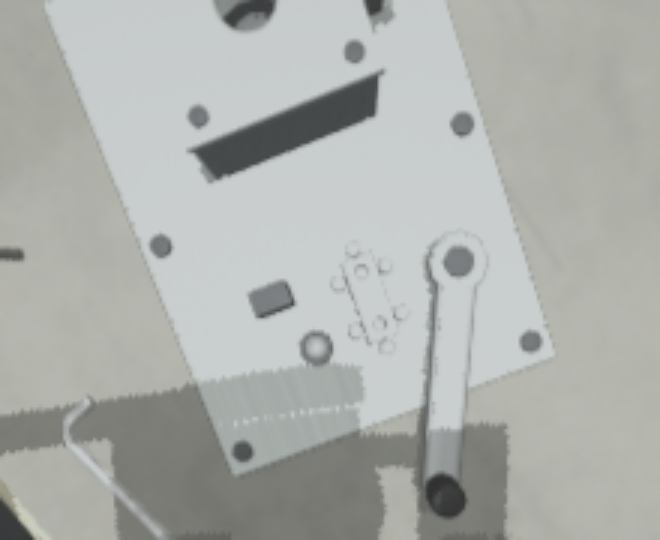

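The crop shows the hinge boss at (352,87), the knob at (348,165) and the block amid its pins at (322,98). Fixture yaw is about -16.6°. I'll descend around the knob.

{"api": "move_arm", "payload": {"plan": [[[1.0,-0.2,-4.4],-3.6,0],[[1.0,-0.2,-4.4],0,0],[[0.9,-0.2,-4.4],0,0],[[0.8,-0.2,-4.4],0,0],[[0,0,-2.2],0,0]]}}

```text
time_s: 5.65
ee_pos: [475.8, -234.7, 66.4]
ee_rot: [-179.7, 0.1, 49.5]
force: [0.0, -0.7, 0.4]
gripper_width: 91.3
gripper_force: 0.0
```

{"api": "move_arm", "payload": {"plan": [[[0,0,-2.0],0,0],[[0,0,0],0,0.5],[[0,0,0],0,1],[[0,0,0],0,1],[[0,0,0],0,1]], "squeeze": 15}}

```text
time_s: 6.15
ee_pos: [477.6, -235.8, 51.4]
ee_rot: [179.8, -0.0, 49.5]
force: [-0.3, 0.1, -0.1]
gripper_width: 62.2
gripper_force: 0.0
```

{"api": "move_arm", "payload": {"plan": [[[0,0,-0.5],0,1],[[0,0,0],0,1],[[0,0,0],0,1],[[0,0,0],0,1],[[0,0,0],0,1]]}}

```text
time_s: 6.65
ee_pos: [476.8, -235.4, 45.1]
ee_rot: [180.0, -0.0, 49.5]
force: [0.4, -0.0, -0.2]
gripper_width: 22.3
gripper_force: 0.0
```

{"api": "move_arm", "payload": {"plan": [[[0,0,0],0,1],[[0,0,0],0,1]]}}

```text
time_s: 6.85
ee_pos: [476.9, -235.4, 45.0]
ee_rot: [180.0, -0.0, 49.5]
force: [1.0, -0.8, 0.8]
gripper_width: 13.2
gripper_force: 15.0
```

```bash
python3 - <<'E'
import numpy as np
h=np.array([535.5,-166.5]);a=np.radians(np.linspace(229.5,161.4,12))
P=h+90*np.c_[np.cos(a),np.sin(a)]
print(np.round(P,1)[[0,-1]]);print(np.round(np.diff(P,axis=0)/10,2).tolist(), 68.1/11)
E
```

```text
[[ 477.  -234.9]
 [ 450.2 -137.8]]
[[-0.7, 0.67], [-0.63, 0.74], [-0.54, 0.81], [-0.45, 0.86], [-0.36, 0.9], [-0.26, 0.94], [-0.16, 0.96], [-0.05, 0.97], [0.05, 0.97], [0.16, 0.96], [0.26, 0.94]] 6.1909090909090905
```

{"api": "move_arm", "payload": {"plan": [[[-0.7,0.67,0],-6.2,1],[[-0.63,0.74,0],-6.2,1],[[-0.54,0.81,0],-6.2,1],[[-0.45,0.86,0],-6.2,1]], "squeeze": 20}}

```text
time_s: 7.25
ee_pos: [453.4, -204.3, 45.0]
ee_rot: [180.0, -0.0, 24.4]
force: [1.2, 0.7, -0.6]
gripper_width: 13.2
gripper_force: 20.0
```

{"api": "move_arm", "payload": {"plan": [[[-0.36,0.9,0],-6.2,1],[[-0.26,0.94,0],-6.2,1],[[-0.16,0.96,0],-6.2,1],[[-0.05,0.97,0],-6.2,1]]}}

```text
time_s: 7.65
ee_pos: [445.1, -166.7, 45.0]
ee_rot: [180.0, 0.0, -0.3]
force: [-1.0, -4.2, -0.2]
gripper_width: 13.0
gripper_force: 20.0
```

{"api": "move_arm", "payload": {"plan": [[[0.05,0.97,0],-6.2,1],[[0.16,0.96,0],-6.2,1],[[0.2,0.7,0],-4,1],[[0,0,0],0,1]]}}

```text
time_s: 8.05
ee_pos: [448.8, -140.3, 45.0]
ee_rot: [179.9, 0.1, -16.4]
force: [-2.4, -1.8, 0.8]
gripper_width: 13.6
gripper_force: 20.0
```

{"api": "move_arm", "payload": {"plan": [[[0.05,0.2,0],0,1],[[0.05,0.2,0],0,1],[[0,0,0],0,1]]}}

```text
time_s: 8.35
ee_pos: [449.0, -139.8, 45.0]
ee_rot: [179.6, 0.1, -16.2]
force: [-6.6, -15.5, 1.1]
gripper_width: 13.1
gripper_force: 20.0
```

```bash
python3 look.py shut keeper_knob,keeper_hinge top,scene; python3 - <<'E'
from h import *
a=cv2.imread('pics/shuttop.png')[150:260,330:480]; b=cv2.imread('pics/shutscene.png')[220:330,310:460]
cv2.imwrite('pics/c2.png',cv2.resize(np.hstack([a,b]),None,fx=2.6,fy=2.6,interpolation=cv2.INTER_CUBIC))
E
```

```text
[ 449.  -139.8   45. ] [179.6   0.1 -16.2] 8.35 [ -6.6 -15.5   1.1]
keeper_knob top land 0.47 [268.9 205.3] atz [502.9 189.2  70. ] dep [494.3 182.7 118.6]
keeper_knob top sear 0.59 [373.3 197.9] atz [521.4 -53.2  70. ] dep [528.  -56.6  36.3]
keeper_knob scene sear 0.58 [395.6 279.5] atz [ 462.9 -185.4   70. ] dep [ 495.7 -160.2   29.5]
keeper_hinge scene land 0.82 [411.2 270.7] atz [ 529.1 -167.    34. ] dep [ 527.1 -168.5   36.4]
keeper_hinge scene land 0.21 [391.9 282.9] atz [ 481.1 -164.2   34. ] dep [ 493.1 -154.8   18.8]
keeper_hinge scene sear 0.76 [396.6 281. ] atz [ 490.6 -166.6   34. ] dep [ 498.4 -160.7   24.3]
```

View pics/c2.png

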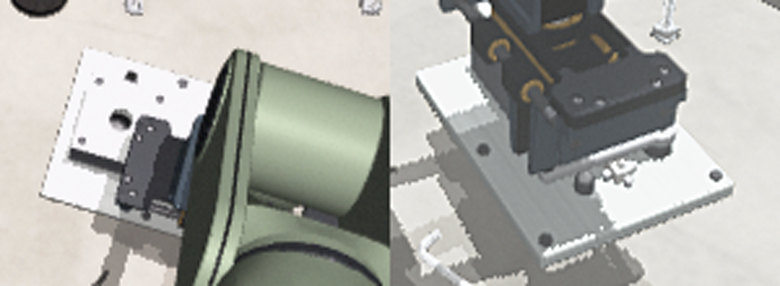

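Contact with the shut stop shows as 15 N, with the knob at (449,-140) as predicted. I'll release, rise and check that it stays.

{"api": "move_arm", "payload": {"plan": [[[-0.05,-0.3,0],0,0.5],[[0,0,0],0,0.5],[[0,0,0],0,0.5],[[0,0,0],0,0.5],[[0,0,2],0,0.5]]}}

```text
time_s: 9.35
ee_pos: [448.2, -138.6, 63.3]
ee_rot: [-180.0, 0.3, -16.5]
force: [-0.2, -0.1, -0.2]
gripper_width: 45.5
gripper_force: 0.0
```

{"api": "move_arm", "payload": {"plan": [[[0,0,4],0,0.2],[[0,0,4.5],8,0],[[0,0,4.5],8,0],[[0,0,4.5],8,0],[[0,3,2],8,0]]}}

```text
time_s: 9.85
ee_pos: [452.1, -111.2, 264.4]
ee_rot: [179.7, -0.4, 15.7]
force: [0.2, 1.1, -0.2]
gripper_width: 82.6
gripper_force: 0.0
```

{"api": "move_arm", "payload": {"plan": [[[0,4,0],8,0],[[0,4,0],8,0],[[0,4,0],8,0],[[0,4,0],8,0],[[0,4,0],8,0]]}}

```text
time_s: 10.35
ee_pos: [449.5, 92.5, 260.1]
ee_rot: [180.0, -0.0, 55.9]
force: [0.5, -0.2, -0.1]
gripper_width: 91.3
gripper_force: 0.0
```

```bash
python3 look.py chk keeper_knob,keeper_hinge,aperture,reset_button_top,block wrist,top,scene; python3 - <<'E'
from h import *
a=cv2.imread('pics/chktop.png')[150:260,330:480]; b=cv2.imread('pics/chkscene.png')[200:330,310:460][10:120]
c=np.hstack([a,b]); c=cv2.resize(c,(640,235),interpolation=cv2.INTER_CUBIC)
cv2.imwrite('pics/c3.png',np.vstack([c,cv2.imread('pics/chkwrist.png')[:340]]))
E
```

```text
[449.5  92.5 260.1] [180.   -0.   55.9] 10.35 [ 0.5 -0.2 -0.1]
keeper_knob wrist land 0.7 [422.8 328.4] atz [ 452.7 -141.4   70. ] dep [482.4  98.  365.6]
keeper_knob wrist sear 0.47 [414.9 312.7] atz [ 455.7 -115.8   70. ] dep [ 453.4 -134.5   44.7]
keeper_knob wrist sear 0.35 [309.7  78.4] atz [503.6 188.8  70. ] dep [501.4 183.1 123. ]
keeper_hinge wrist sear 0.53 [412.6 312.1] atz [ 450.2 -139.8   34. ] dep [ 451.  -134.1   41.8]
keeper_hinge wrist sear 0.15 [265.2  23.3] atz [496.8 267.8  34. ] dep [494.9 239.9 127.6]
aperture wrist land 0.93 [441.  255.2] atz [519.9 -57.9  82. ] dep [499.5  78.3 309.9]
aperture wrist sear 0.98 [423.3 221.8] atz [523.1 -10.6  82. ] dep [525.7 -22.9  55.5]
reset_button_top wrist land 0.55 [440.8 256. ] atz [523.4 -86.9  35. ] dep [499.3  78.3 310.4]
keeper_knob top land 0.55 [412.1 226.9] atz [ 453.9 -141.6   70. ] dep [ 453.9 -141.7   69.4]
keeper_knob top sear 0.57 [415.7 211.6] atz [ 489.6 -150.9   70. ] dep [ 495.6 -158.1   33. ]
keeper_hinge top land 0.71 [373.7 198.4] atz [527.2 -57.7  34. ] dep [526.9 -57.6  35.7]
keeper_hinge top land 0.5
[... 755 characters left out ...]
6 266.7] atz [ 541.6 -164.5   34. ] dep [ 537.8 -167.1   38.3]
keeper_hinge scene land 0.19 [394.  283.4] atz [ 482.9 -167.4   34. ] dep [ 493.8 -159.    20.3]
keeper_hinge scene sear 0.73 [386.3 277.4] atz [ 483.8 -148.7   34. ] dep [ 482.6 -149.7   35.5]
aperture scene land 0.91 [364.7 226.6] atz [513.8 -63.4  82. ] dep [511.6 -65.6  84.4]
aperture scene sear 0.56 [374.  271.9] atz [ 440.2 -158.    82. ] dep [ 454.9 -145.    63.2]
block scene land 0.65 [394.4 286.6] atz [ 494.9 -159.7   12. ] dep [ 489.6 -163.8   18.8]
block scene sear 0.43 [397.6 284.7] atz [ 502.7 -160.4   12. ] dep [ 493.6 -167.2   23.4]
block scene sear 0.33 [373.4 265.3] atz [507.  -96.4  12. ] dep [505.1 -98.1  14.3]
```

View pics/c3.png

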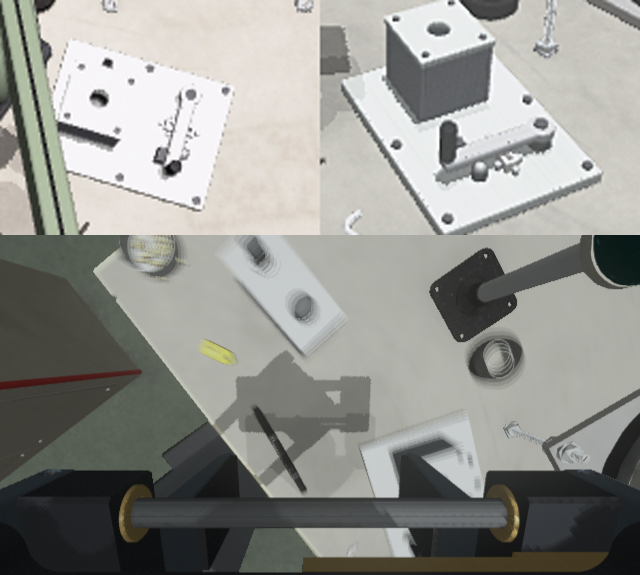

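The keeper lies shut over the block. The top inset shows the bar along the fixture's x axis, with knob and hinge in line. On to the stylus.

{"api": "move_arm", "payload": {"plan": [[[0.5,2.6,0],8,0],[[0.5,2.6,0],8,0],[[0.5,2.6,0],8,0],[[0.5,2.6,0],8,0],[[0.5,2.6,0],8,0]]}}

```text
time_s: 12.5
ee_pos: [475.1, 221.5, 260.0]
ee_rot: [180.0, 0.0, 95.8]
force: [-0.2, 0.1, 0.3]
gripper_width: 91.4
gripper_force: 0.0
```

{"api": "move_arm", "payload": {"plan": [[[0,0,0],0,0],[[0,0,0],0,0],[[0,0,0],0,0]]}}

```text
time_s: 12.8
ee_pos: [474.6, 219.7, 259.9]
ee_rot: [-180.0, 0.0, 95.4]
force: [0.5, -0.8, -0.0]
gripper_width: 91.0
gripper_force: 0.0
```

```bash
python3 look.py rest2 stylus,plug_gauge wrist; python3 - <<'E'
from blobs import *
p=pickle.load(open('pics/rest2wrist.pkl','rb')); W=cloud(p)
def sub(xl,xh,yl,yh,zl,zh):
    m=(W[...,0]>xl)&(W[...,0]<xh)&(W[...,1]>yl)&(W[...,1]<yh)&(W[...,2]>zl)&(W[...,2]<zh); return W[m]
for nm,b in dict(stylus=(460,530,215,285,134,150),plug=(460,530,160,215,114,132),plate=(440,560,130,310,82,94)).items():
    q=sub(*b)
    if len(q): print(nm,len(q),np.median(q[:,2]),cv2.minAreaRect(q[:,:2].astype(np.float32)))
E
```

```text
[474.6 219.7 259.9] [-180.     0.    95.4] 12.8 [ 0.5 -0.8 -0. ]
stylus wrist land 0.57 [336.6 154.8] atz [494.6 245.9  15. ] dep [489.5 254.2  93.9]
stylus wrist sear 0.82 [340.6 162.4] atz [500.8 236.7  15. ] dep [490.8 252.6 140.1]
plug_gauge wrist land 0.8 [341.5 210.5] atz [504.6 185.4  60. ] dep [499.9 198.8 107.7]
plug_gauge wrist sear 0.72 [341.  220.8] atz [505.5 172.5  60. ] dep [499.  192.4 122.9]
stylus 241 140.41014746631134 ((494.19189453125, 247.25103759765625), (13.401420593261719, 14.038848876953125), 8.04481315612793)
plug 420 121.93305743375063 ((500.80859375, 188.21356201171875), (22.905750274658203, 22.683643341064453), 49.16767120361328)
plate 4776 88.69207289873358 ((497.8446350097656, 217.36585998535156), (56.076026916503906, 120.36872863769531), 6.386126518249512)
```

{"api": "move_arm", "payload": {"plan": [[[0.97,1.4,-2],1,0],[[0.97,1.4,-3],0,0],[[0,0,-4],0,0],[[0,0,-3],0,0],[[0,0,-2],0,0]], "squeeze": 45}}

```text
time_s: 13.55
ee_pos: [493.2, 247.7, 117.6]
ee_rot: [-179.8, 0.1, 96.5]
force: [-0.0, -0.1, -0.9]
gripper_width: 91.0
gripper_force: 0.0
```

{"api": "move_arm", "payload": {"plan": [[[0,0,-1.2],0,0],[[0,0,-0.7],0,0],[[0,0,0],0,0.4],[[0,0,0],0,0.6],[[0,0,0],0,0.6]]}}

```text
time_s: 14.05
ee_pos: [495.1, 248.8, 102.1]
ee_rot: [179.9, -0.0, 96.5]
force: [-0.8, 0.3, 0.5]
gripper_width: 70.4
gripper_force: 0.0
```

{"api": "move_arm", "payload": {"plan": [[[0,0,0],0,0.7],[[0,0,0],0,0.8],[[0,0,0],0,0.9],[[0,0,0],0,1],[[0,0,0],0,1]]}}

```text
time_s: 14.55
ee_pos: [494.3, 248.5, 101.0]
ee_rot: [180.0, 0.0, 96.5]
force: [-0.3, -0.3, 0.2]
gripper_width: 30.2
gripper_force: 0.0
```

{"api": "move_arm", "payload": {"plan": [[[0,0,0],0,1],[[0,0,0],0,1],[[0,0,0],0,1],[[0,0,0],0,1]]}}

```text
time_s: 14.95
ee_pos: [494.3, 248.5, 100.9]
ee_rot: [180.0, 0.0, 96.5]
force: [-0.4, -0.5, -0.4]
gripper_width: 13.5
gripper_force: 45.0
```

{"api": "move_arm", "payload": {"plan": [[[0,0,1],0,1],[[0,0,2],0,1],[[0,0,3],0,1],[[0,0,4],0,1],[[-1.5,0,4],0,1]]}}

```text
time_s: 15.45
ee_pos: [480.1, 248.4, 242.7]
ee_rot: [179.9, -0.0, 96.4]
force: [0.7, 0.7, 0.1]
gripper_width: 13.7
gripper_force: 45.0
```

{"api": "move_arm", "payload": {"plan": [[[-1.5,-4,0.5],0,1],[[0,-4.5,0],0,1],[[0,-4.5,0],0,1],[[0,-4.5,0],0,1],[[0,-4.5,0],0,1]]}}

```text
time_s: 15.95
ee_pos: [463.9, 26.9, 246.9]
ee_rot: [179.9, 0.0, 96.5]
force: [1.2, -0.0, -0.3]
gripper_width: 13.6
gripper_force: 45.0
```

{"api": "move_arm", "payload": {"plan": [[[0.5,-4.5,0],0,1],[[1.5,-4.5,0],0,1],[[1.5,-4,0],0,1],[[0.5,0,0],0,1],[[0,0,0],0,1]]}}

```text
time_s: 16.45
ee_pos: [504.6, -102.1, 246.2]
ee_rot: [180.0, -0.0, 96.4]
force: [-0.7, 0.2, -0.5]
gripper_width: 14.1
gripper_force: 45.0
```

{"api": "move_arm", "payload": {"plan": [[[0,0,0],0,1],[[0,0,0],0,1],[[0,0,0],0,1]]}}

```text
time_s: 16.75
ee_pos: [504.0, -100.4, 246.2]
ee_rot: [180.0, -0.0, 96.6]
force: [0.8, -0.4, -1.2]
gripper_width: 13.6
gripper_force: 45.0
```

```bash
python3 look.py ap aperture,stylus wrist; python3 - <<'E'
from blobs import *
p=pickle.load(open('pics/apwrist.pkl','rb')); W=cloud(p)
m=(W[...,0]>450)&(W[...,0]<590)&(W[...,1]>-125)&(W[...,1]<10)&(W[...,2]>76)&(W[...,2]<88)
q=W[m]; print('box',len(q),np.median(q[:,2]),cv2.minAreaRect(q[:,:2].astype(np.float32)))
E
```

```text
[ 504.  -100.4  246.2] [180.   -0.   96.6] 16.75 [ 0.8 -0.4 -1.2]
aperture wrist land 0.81 [342.1 148.3] atz [522.7 -58.1  82. ] dep [526.6 -62.   34.1]
aperture wrist land 0.39 [337.1 144. ] atz [517.1 -54.4  82. ] dep [520.2 -57.7  33.8]
aperture wrist sear 0.69 [324. 162.] atz [505.9 -74.2  82. ] dep [506.  -74.4  80.4]
stylus wrist land 0.94 [320.2 205.7] atz [ 509.9 -139.4   15. ] dep [504.3 -97.9 168.9]
stylus wrist sear 0.86 [317.5 242. ] atz [ 512.1 -189.5   15. ] dep [502.1 -94.9 254.5]
box 4631 80.66185127702926 ((520.7913818359375, -58.30238723754883), (72.21615600585938, 72.3182144165039), 73.42277526855469)
```

View pics/apwrist.png

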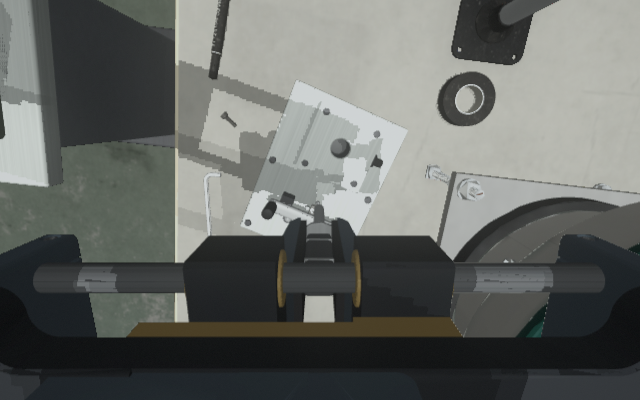

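The hole is at (341,148), at the centre of its four screws, which puts it at about (521.5,-58.3). The stylus hangs straight with its tip at (319,206).

{"api": "move_arm", "payload": {"plan": [[[0.6,1.4,-2],0,1],[[0.6,1.4,-2],0,1],[[0.55,1.4,-2],0,1],[[0,0,-0.5],0,1],[[0,0,0],0,1]]}}

```text
time_s: 17.5
ee_pos: [521.3, -59.6, 180.4]
ee_rot: [-179.9, 0.0, 96.5]
force: [-0.3, -0.1, -0.6]
gripper_width: 13.9
gripper_force: 45.0
```

{"api": "move_arm", "payload": {"plan": [[[0,0,0],0,1],[[0,0,0],0,1]]}}

```text
time_s: 17.7
ee_pos: [522.3, -60.2, 182.1]
ee_rot: [179.9, 0.0, 96.5]
force: [-0.2, -0.0, -0.6]
gripper_width: 13.8
gripper_force: 45.0
```

```bash
python3 look.py hov stylus,aperture wrist,scene; python3 - <<'E'
from h import *
a=cv2.imread('pics/hovscene.png')[170:270,310:420]; b=cv2.imread('pics/hovwrist.png')[120:260,240:400]
cv2.imwrite('pics/c4.png',np.hstack([cv2.resize(a,(396,360)),cv2.resize(b,(400,360))]))
E
```

```text
[522.3 -60.2 182.1] [179.9   0.   96.5] 17.7 [-0.2 -0.  -0.6]
stylus wrist land 0.89 [317.3 204.5] atz [522.9 -81.   15. ] dep [520.6 -58.5  99. ]
stylus wrist sear 0.84 [317.5 241.4] atz [ 527.9 -123.4   15. ] dep [520.5 -55.  188.8]
aperture wrist land 0.58 [318.4 197.8] atz [521.4 -57.   82. ] dep [523.1 -71.7  22.4]
aperture wrist sear 0.55 [305.8 183.8] atz [509.3 -46.   82. ] dep [509.3 -46.2  80.9]
stylus scene land 0.6 [367.3 219.8] atz [597.3   8.9  15. ] dep [532.1 -52.2  82.3]
stylus scene land 0.33 [393.4 286.6] atz [ 491.3 -160.3   15. ] dep [ 488.3 -162.6   18.8]
stylus scene sear 0.6 [366.6 198. ] atz [655.8  68.8  15. ] dep [519.6 -59.9 141.8]
aperture scene land 0.95 [363.  226.5] atz [511.7 -61.1  82. ] dep [512.1 -60.7  81.6]
aperture scene sear 0.96 [375.  273.8] atz [ 438.2 -162.1   82. ] dep [ 474.3 -130.3   35.6]
```

View pics/c4.png

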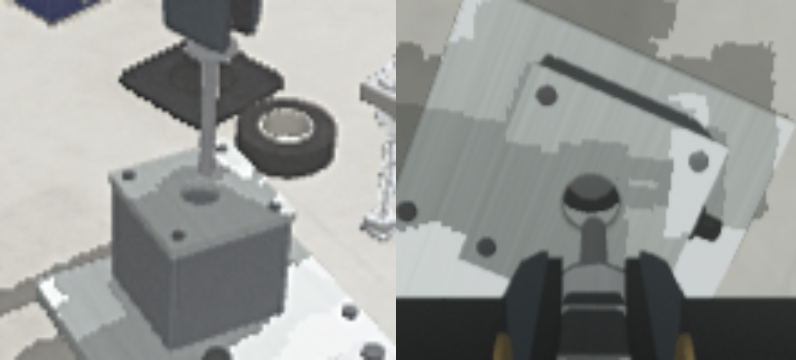

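```bash
python3 - <<'E'
from h import *
import pickle
np.set_printoptions(precision=1,suppress=True)
for n,t,h in(("scene",(367.5,217.8),(365.6,223.6)),("wrist",(319.2,205),(318,197.4))):
    p=pickle.load(open(f'pics/hov{n}.pkl','rb')); print(n,"tip",atz(p,t,96),"hole",atz(p,h,82))
E
```

```text
scene tip [523.4 -60.6  96. ] hole [521.5 -58.1  82. ]
wrist tip [522.3 -59.6  96. ] hole [521.  -56.7  82. ]
```

The hole is offset (-1.5,+2.7) mm from the tip, and both views agree. I'll correct for that and insert.

{"api": "move_arm", "payload": {"plan": [[[-0.13,0.25,0],0,1],[[0,0,-1],0,1],[[0,0,-1],0,1],[[0,0,-1],0,1],[[0,0,0],0,1]], "squeeze": 50}}

```text
time_s: 18.7
ee_pos: [519.1, -56.9, 148.8]
ee_rot: [-179.8, -0.1, 96.5]
force: [0.5, -0.4, -0.1]
gripper_width: 13.7
gripper_force: 50.0
```

{"api": "move_arm", "payload": {"plan": [[[0,0,-1],0,1],[[0,0,-1],0,1],[[0,0,-0.5],0,1],[[0,0,0],0,1]]}}

```text
time_s: 19.1
ee_pos: [519.9, -57.0, 124.9]
ee_rot: [-179.9, -0.0, 96.5]
force: [0.6, 0.0, -0.7]
gripper_width: 13.8
gripper_force: 50.0
```

{"api": "move_arm", "payload": {"plan": [[[0,0,-0.4],0,1],[[0,0,-0.3],0,1],[[0,0,0],0,1]]}}

```text
time_s: 19.4
ee_pos: [520.9, -57.1, 119.2]
ee_rot: [179.9, 0.0, 96.5]
force: [0.1, -0.6, 2.5]
gripper_width: 13.8
gripper_force: 50.0
```

{"api": "move_arm", "payload": {"plan": [[[0,0,-0.3],0,1],[[0,0,-0.2],0,1],[[0,0,0],0,1]]}}

```text
time_s: 19.7
ee_pos: [520.9, -57.1, 114.3]
ee_rot: [179.9, 0.0, 96.5]
force: [-0.3, -1.5, 4.4]
gripper_width: 13.9
gripper_force: 50.0
```

{"api": "move_arm", "payload": {"plan": [[[0,0,-0.15],0,1],[[0,0,0],0,1],[[0,0,0],0,1]]}}

```text
time_s: 20.0
ee_pos: [521.0, -57.1, 113.6]
ee_rot: [179.9, 0.0, 96.5]
force: [-1.1, 0.4, 7.8]
gripper_width: 13.7
gripper_force: 50.0
```

{"api": "move_arm", "payload": {"plan": [[[0,0,-0.1],0,1],[[0,0,0],0,1],[[0,0,0],0,1]]}}

```text
time_s: 20.3
ee_pos: [521.1, -57.1, 113.4]
ee_rot: [179.9, 0.0, 96.5]
force: [-2.8, -0.4, 13.8]
gripper_width: 13.4
gripper_force: 50.0
```

Hard stop reached: the force rises to 14 N with no further travel. One last check before handing in.

{"api": "move_arm", "payload": {"plan": [[[0,0,0],0,1],[[0,0,0],0,1],[[0,0,0],0,1],[[0,0,0],0,1]]}}

```text
time_s: 20.7
ee_pos: [521.1, -57.1, 113.3]
ee_rot: [179.9, 0.0, 96.5]
force: [-2.4, 0.4, 14.0]
gripper_width: 13.7
gripper_force: 50.0
```

```bash
python3 look.py fin keeper_knob,plug_gauge scene
```

```text
[521.1 -57.1 113.3] [179.9   0.   96.5] 20.7 [-2.4  0.4 14. ]
keeper_knob scene land 0.61 [372.  269.8] atz [ 450.7 -144.    70. ] dep [ 450.3 -144.4   70.5]
keeper_knob scene sear 0.7 [388.9 278.4] atz [ 456.7 -176.5   70. ] dep [ 485.1 -153.6   34.3]
plug_gauge scene land 0.7 [279.2 186.3] atz [497.2 187.6  60. ] dep [478.  157.9  82.3]
plug_gauge scene sear 0.64 [277.4 173.2] atz [527.6 237.1  60. ] dep [494.4 185.5  96.1]
```

View pics/finscene.png

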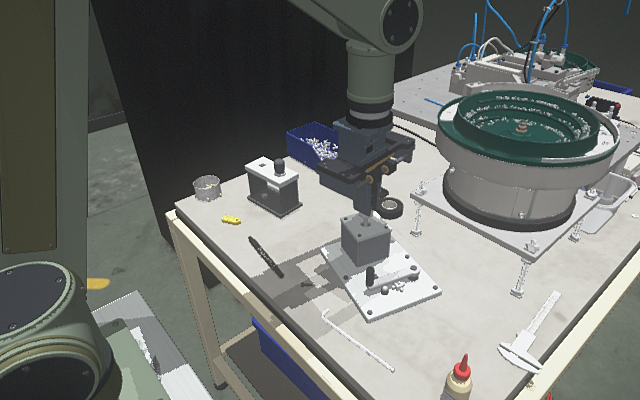

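The keeper is shut, with its knob at (372,270). The plug gauge is still in the rest at (280,168), and the stylus is in the box's hole at (366,215).

```bash
python3 -c "
from workcell import env; print(env.job_done())"
```

```text
the job is handed in; nothing more can be done
None
```

Job handed in at about 21 s of the 58 s: the keeper is shut over the block, the stylus is still gripped and holding the button at its hard stop with about 14 N, and the plug gauge is still in the rest; the hand-in call returned no verdict.

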